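# Lay out the wall-fixing kit on the bench mat

## Task

Lay out the four tools from the cardboard on the blue mat for the next job: the orange sanding block goes on the middle white line, the yellow stud finder, face up, on the outer line nearer the grey toolbox, and the locking pliers on the outer line farther from it, each lying flat, centred on the line's cross mark with its length along the line. The steel punch goes on top of the sanding block, lying lengthwise along the middle of its top. Set every tool down without dropping it, and leave the tape measure, the jar and the tin where they are.

Things in the scene. Friction and masses are not known exactly. Their poses are not given: they have to be found in the camera images.
- sanding_block: Orange hard silicone sanding block with a dark band round its foot, 120 long (its x) x 50 wide (its y) x 32 mm high, flat top, 0.2 kg, loose. Origin at the centre of its underside, z up. At the start it lies flat on a 3 mm sheet of cardboard on the desk, roughly crosswise (its long axis within about 25 degrees of left-right).
- stud_finder: Yellow electronic stud finder with black screen and rubber waist, 150 long (its x) x 52 wide (its y) x 26 mm high, 0.19 kg, loose, face (screen) up = its z. Origin at the centre of its underside. At the start it lies flat on a 3 mm sheet of cardboard on the desk, roughly crosswise (its long axis within about 25 degrees of left-right), face up.
- pliers: Steel locking pliers lying on their side, closed, brass adjusting screw at the -x end and jaws at the +x end, 183 long (its x from -93 to +90) x 40 wide (its y from -20 to +20) x 18 mm high, 0.32 kg, loose. At the origin two parallel handles can be gripped together across y, 40 mm wide. Origin at the middle of the underside, z up. At the start it lies flat on a 3 mm sheet of cardboard on the desk, roughly crosswise (its long axis within about 25 degrees of left-right).
- punch: Stainless steel punch of octagonal stock, 14 mm across flats, 120 mm long, pointed at its +x end (x from -55 to +65 mm), lying on a flat so that it does not roll, 0.12 kg, loose. Origin on its axis, near its balance point, thus 7 mm above what it lies on; x along its length. At the start it lies flat on a 3 mm sheet of cardboard on the desk, roughly crosswise (its long axis within about 25 degrees of left-right).
- mat: Blue bench mat, fixed, 220 (its x, away from the robot) x 280 (its y, to the left seen from the robot) x 3 mm thick, turned by up to about 14 degrees. Origin at the centre of its underside. Three white lines run along its x at y = -90, 0 and +90 mm, each with a white cross mark at x = 0. It may lie on the left or on the right of the desk; the cardboard is on the other side.
- toolbox: Grey plastic toolbox with black clip latches and handle, closed, fixed, 360 (its x) x 180 (its y) x 152 mm high, standing at the left or the right end of the desk. Origin at the centre of its underside. It only tells which outer line of the mat is the nearer one: the line on its side of the mat.
- tape_measure: Bystander: green tape measure lying flat, 72 x 66 x 36 mm, loose, beyond the middle of the desk. Origin at the centre of its underside. To be left alone.
- jar: Bystander: glass jar with a red cap, 60 mm across, 75 mm high, loose. Origin at the centre of its underside. To be left alone.
- tin: Bystander: white tin with red label, 100 mm across, 110 mm high, loose, at the end of the desk opposite the toolbox. Origin at the centre of its underside. To be left alone.
Not all that is in view belongs to the job. Several things have the shape of the sanding_block; the one meant has the colours described above. What is shaped like the pliers but red is not meant.

How it is judged (in metres and radians):
At the end, for the whole second after the job is handed in: Block on middle line, stud finder (face up) on outer line nearer toolbox, pliers on the other: each flat on the mat, within 15 mm of its cross in x and y and 0.2 rad of the line. Punch on the block within 10 mm across, 20 mm along, 0.2 rad. At rest (y of sanding_block in the frame of mat between -0.015 and 0.015 m and x of sanding_block in the frame of mat between -0.015 and 0.015 m and z of sanding_block in the frame of mat between -0.002 and 0.008 m and angle between the x axis of each of sanding_block, stud_finder, pliers and the x axis of mat, either way round below 0.2 rad and angle between each of sanding_block, stud_finder, pliers's own z axis and vertical below 0.12 rad and x of stud_finder in the frame of mat between -0.015 and 0.015 m and z of stud_finder in the frame of mat between -0.002 and 0.008 m and x of pliers in the frame of mat between -0.015 and 0.015 m and z of pliers in the frame of mat between -0.002 and 0.008 m and ((y of toolbox in the frame of mat above 0 m and y of stud_finder in the frame of mat between 0.075 and 0.105 m and y of pliers in the frame of mat between -0.105 and -0.075 m) or (y of toolbox in the frame of mat below 0 m and y of stud_finder in the frame of mat between -0.105 and -0.075 m and y of pliers in the frame of mat between 0.075 and 0.105 m)) and x of punch in the frame of sanding_block between -0.02 and 0.02 m and y of punch in the frame of sanding_block between -0.01 and 0.01 m and z of punch in the frame of sanding_block between 0.034 and 0.044 m and angle between the x axis of punch and the x axis of sanding_block, either way round below 0.2 rad and linear speed of each of sanding_block, stud_finder, pliers, punch below 0.02 m/s and angular speed of each of sanding_block, stud_finder, pliers, punch below 0.2 rad/s); the robot touches nothing.
It fails at once if one of the four tools is dropped or thrown (moves faster than 0.7 m/s with nothing touching it) ((linear speed of sanding_block above 0.7 m/s and contact force between sanding_block and anything else below 0.01 N) or (linear speed of stud_finder above 0.7 m/s and contact force between stud_finder and anything else below 0.01 N) or (linear speed of pliers above 0.7 m/s and contact force between pliers and anything else below 0.01 N) or (linear speed of punch above 0.7 m/s and contact force between punch and anything else below 0.01 N)).
It fails at once if the tape measure, the jar or the tin is moved by more than 15 mm (distance of any of tape_measure, jar, tin from where it was at the start of the episode above 0.015 m).
It also fails if it takes over 112 s, if anything falls off the work surface, if the arm or the gripper's body presses on something with over 40 N, if the wrist force passes 120 N, or if a joint passes its speed limit or range.

## Robot

A 7-joint arm with a two-finger parallel gripper is mounted at the origin on the work surface. World frame = base frame: x ahead of the robot, y to its left, z up, the work surface at z = 0. Lengths are in m, angles in degrees, forces in N, time in s.
With the tool pointing down it reaches from about 0.425 to 0.875 m from the base axis. Payload 8.4 kg.
Tool frame: the origin (TCP) lies midway between the tips of the shut fingers; the grasp point (between the pads) lies 19 mm behind it (arm.hold_point_z is the distance from the TCP to the grasp point, in m); z points along the fingers, y is the line along which they close (so a half turn about z gives the same grasp; the last joint's range is limited). The gripper opens to 85 mm and grips with 20 to 120 N. Pads are 22 mm wide; open, the fingers measure 114 mm over their backs; the gripper's body (76 mm by 85 mm) begins 54 mm behind the grasp point. The pads swing forward as they close: fully open they stand 13 mm farther back than shut.
Start: joints at [69.202, 19.091, 2.286, 83.961, -0.768, 76.965, -3.352], TCP at [0.169, -0.627, 0.231] pointing down, gripper open.
Joint ranges: [-147.57, 147.57], [-21.85, 119.76], [-74.77, 79.35], [14.55, 137.4], [-85.83, 265.84], [4.83, 119.75], [-152.11, 152.11]. Speed limits (degrees/s): [127.2, 127.2, 159.86, 159.86, 180, 180, 180].

## Interface

Orientations are given as a 3x3 rotation matrix whose columns are the frame's x, y, z axes.
In Python, from station import arm, imaging gives the robot as it stands.
- The arm moves only by the shell command python3 -m jog 'ROWS'. ROWS is JSON, a list that holds one entry, the list of rows, each a list of 5 numbers: the shift along the tool's x, y, z in m, then the turn about the tool's z in rad, then the gripper's target within -1 to 1 (shut at 1, half-way at 0, fully open at -1). In form: [[[x, y, z, spin, gripper], ...]]. A call has 1 to 10 rows; each row shifts and turns the commanded pose from where the row before left it, along the tool's axes as they then stand; what a row does not reach is not made up. A row lasts 1/10 s, in which the tool goes at most 50 mm and 8.59 degrees, less where a joint would pass 70% of its speed; a pose out of reach is approached as far as the arm can. A call is refused whole if a number of a shift passes 0.05 or a number of a turn 0.15, either way. A call with a gripper value outside its range is refused whole. The fingers move at their own pace and stop on an object; the grip force is fixed at half the most. Time passes only in rows, so rows that do not move let the fingers close. It gives the time, the measured TCP pose, the force, the opening and the grip force at its end, in the units of the state.
- arm.get_obs(): the state, without advancing time (a new reading comes with each control period).
- imaging.snapshot(name): name is "scene" or "top"; returns a dict with "image" (420x560x3 uint8, red, green, blue), "z_map" (420x560 float32, m along the optical axis (not along the pixel's ray), 0 where there is no reading), "fx", "fy", "cx", "cy" (pixels), "k1" (the pictures are not rectified: a ray, as slopes to the right and down, at radius r is drawn at 1 + k1 r^2 times it, then the intrinsics apply), "eye" and "orientation" of the camera in the world. Camera axes: x right, y up, looking along -z (the intrinsics and any distortion apply to the point x, -y, -z); pixel columns grow to the right and rows downward; lengths in m; the calibration is good to about 2 mm. A picture is of the moment at which its call begins.
- arm.close_job(): hands the job in; it is judged then, once.
The state is a dict: "time": time; "joint_positions": joint angles; "qd": joint speeds; "effort": joint torques, N m; "tcp_pos": TCP position; "orientation": TCP orientation; "force": force on the tool from outside, world axes, zero at the start; "torque": the same for the moment, N m; "width": finger opening in m; "grasp_force": force on a finger pad.
Only numpy, scipy, OpenCV 4.12 (cv2) and the standard library are available. Lean on these libraries where they do the work, as an engineer would, in place of code of your own. Each camera call takes 0.05 s, during which the arm holds its last target. There are 200 camera calls.

## Working session

There is one attempt and no reset: what is moved stays moved. The work goes in short steps, Python scripts to look and compute and a shell command to move; the robot and the scene stay as the last step left them, time stands still between calls to the robot, and variables do not carry over. Pictures are saved under pics/ and viewed, at most 14 in all, crops included, and the job is handed in when it is done.

```bash
mkdir -p pics; ls
python3 - <<'E'
from station import arm, imaging
import cv2,numpy as np
for n in("scene","top"):
    s=imaging.snapshot(n); cv2.imwrite(f"pics/{n}0.png",s["image"][:,:,::-1])
    np.savez(f"{n}0.npz",**s)
    print(n,{k:np.round(v,4).tolist() for k,v in s.items() if k not in("image","z_map")})
o=arm.get_obs();print(o["time"],o["tcp_pos"],o["orientation"],o["width"],arm.hold_point_z)
E
```

```text
pics
scene {'fx': 526.15, 'fy': 526.15, 'cx': 278.6445, 'cy': 206.774, 'k1': -0.1979, 'eye': [1.1605, -0.8399, 1.6276], 'orientation': [[0.819, -0.4715, 0.327], [0.5737, 0.6819, -0.4537], [-0.0091, 0.5592, 0.829]]}
top {'fx': 453.3805, 'fy': 453.3805, 'cx': 277.6705, 'cy': 206.8516, 'k1': -0.0223, 'eye': [0.3894, 0.0086, 1.4511], 'orientation': [[-0.0055, 0.9937, -0.1119], [-1.0, -0.0048, 0.0064], [0.0059, 0.1119, 0.9937]]}
0.1 [ 0.16936031 -0.62711666  0.23051776] [[ 9.65401135e-01  2.60768889e-01 -4.84736323e-04]
 [ 2.60769316e-01 -9.65400175e-01  1.36589637e-03]
 [-1.11781252e-04 -1.44504227e-03 -9.99998950e-01]] 0.08535701565784096 0.0187
```

View pics/scene0.png

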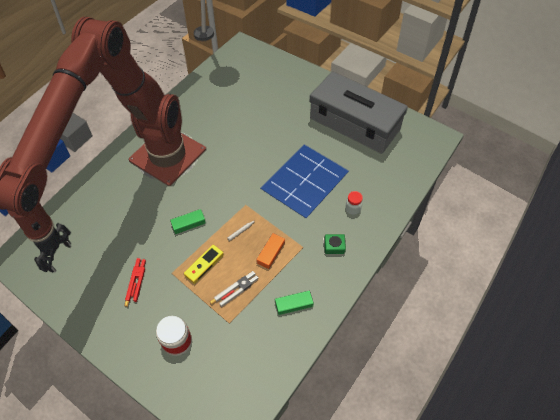

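View pics/top0.png

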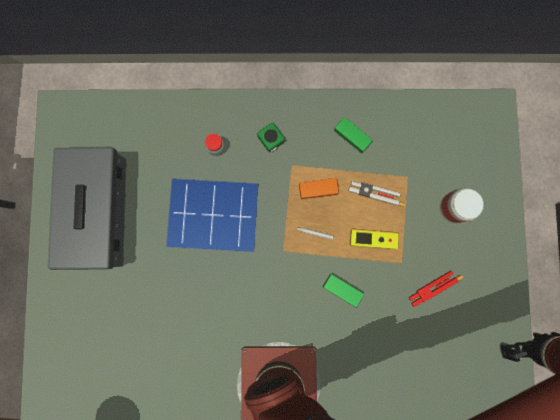

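The top view shows the orange block at (319,188). The green blocks at (353,135) and (343,290) have its shape but the wrong colour. The steel pliers are at (376,193) and the red lookalike is at (436,289). The stud finder is at (375,239), the punch at (315,233) and the mat at (212,215). The toolbox is on the left at (82,208), so the +y line is the nearer one. In the scene view the same objects are at block (271,250), pliers (238,288), stud finder (204,263) and punch (240,231).

```bash
cat > h.py <<'E'
import numpy as np, cv2
def rays(s,uv):
    uv=np.asarray(uv,float).reshape(-1,2)
    d=np.stack([(uv[:,0]-s["cx"])/s["fx"],(uv[:,1]-s["cy"])/s["fy"]],1); u=d.copy()
    for _ in range(8): u=d/(1+s["k1"]*(u**2).sum(1,keepdims=True))
    return np.c_[u[:,0],-u[:,1],-np.ones(len(u))]@np.asarray(s["orientation"]).T
def onplane(s,uv,z):
    r=rays(s,uv); e=np.asarray(s["eye"]); return e+r*((z-e[2])/r[:,2])[:,None]
def depthpts(s,mask):
    v,u=np.nonzero(mask&(s["z_map"]>0)); r=rays(s,np.c_[u,v])
    return np.asarray(s["eye"])+r*s["z_map"][v,u][:,None]
def twoview(a,uva,b,uvb):
    ra=rays(a,uva)[0];rb=rays(b,uvb)[0];A=np.c_[ra,-rb];t=np.linalg.lstsq(A,np.asarray(b["eye"])-a["eye"],rcond=None)[0]
    return (a["eye"]+ra*t[0]+b["eye"]+rb*t[1])/2, np.linalg.norm(a["eye"]+ra*t[0]-b["eye"]-rb*t[1])
def rect(p):
    (c,(w,h),a)=cv2.minAreaRect((p[:,:2]*1000).astype(np.float32))
    if w<h: a+=90;w,h=h,w
    return np.r_[np.array(c)/1000,w/1000,h/1000,(a+90)%180-90]
def hsv(s): return cv2.cvtColor(s["image"],cv2.COLOR_RGB2HSV).astype(int)
def comps(m,lo=40):
    n,l,st,c=cv2.connectedComponentsWithStats(m.astype(np.uint8))
    return [(l==i) for i in range(1,n) if st[i,4]>=lo]
E
python3 - <<'E'
from h import *
np.set_printoptions(precision=4,suppress=True)
S={n:dict(np.load(n+"0.npz")) for n in("scene","top")}
roi={"top":{"block":(297,177,342,201),"stud":(348,228,401,250),"pliers":(347,179,403,208),"punch":(294,224,336,242),"mat":(160,172,265,258),"board":(280,162,412,266)},
"scene":{"block":(254,230,288,268),"stud":(182,243,226,283),"pliers":(212,270,262,308),"punch":(224,219,257,243),"mat":(258,142,352,218),"board":(170,205,305,320)}}
cen={}
for n,s in S.items():
    h=hsv(s);H,Sa,V=h[...,0],h[...,1],h[...,2]
    for k,(a,b,c,d) in roi[n].items():
        box=np.zeros(H.shape,bool);box[b:d,a:c]=1
        m={"block":(H<13)&(Sa>190),"stud":(H>22)&(H<36)&(Sa>150),"pliers":(Sa<75),"punch":(Sa<75),"mat":(H>105)&(H<125)&(Sa>120),"board":(H>8)&(H<25)&(Sa>80)&(Sa<190)}[k]&box
        if k in("stud","mat","board"): m=cv2.morphologyEx(m.astype(np.uint8),cv2.MORPH_CLOSE,np.ones((9,9)))>0
        m=max(comps(m,5),key=lambda q:q.sum())
        p=depthpts(s,m); z=np.percentile(p[:,2],[5,50,95])
        v,u=np.nonzero(m); q=onplane(s,np.c_[u,v],z[1])
        cen[n,k]=(u.mean(),v.mean())
        print(n,k,m.sum(),"px",np.round(cen[n,k],1),"z",z,"rect(c,l,w,deg)",rect(q))
for k in roi["top"]: print(k,*twoview(S["top"],cen["top",k],S["scene"],cen["scene",k]))
s=S["top"];h=hsv(s);box=np.zeros(h.shape[:2],bool);box[176:254,164:262]=1
m=box&(h[...,1]<110)&(h[...,2]>110)
for c in comps(m,15):
    v,u=np.nonzero(c);q=onplane(s,np.c_[u,v],.003);print("line",c.sum(),u.mean(),v.mean(),rect(q))
im=s["image"][150:310,280:480,::-1];cv2.imwrite("pics/crop0.png",cv2.resize(im,None,fx=3.7,fy=3.7,interpolation=cv2.INTER_CUBIC))
E
```

```text
scene block 105 px [270.6 257.7] z [0.0138 0.0268 0.0405] rect(c,l,w,deg) [  0.6141  -0.1332   0.1216   0.0465 -82.7003]
scene stud 627 px [203.1 263.1] z [0.0171 0.0282 0.0352] rect(c,l,w,deg) [ 0.4503 -0.3032  0.1524  0.0569 85.468 ]
scene pliers 482 px [236.7 287.9] z [0.0045 0.0192 0.0267] rect(c,l,w,deg) [ 0.5994 -0.3091  0.1635  0.0449 73.7478]
scene punch 124 px [239.7 230.5] z [0.0052 0.0153 0.0238] rect(c,l,w,deg) [ 0.4693 -0.1175  0.1154  0.017  75.6059]
scene mat 3214 px [304.4 180.5] z [-0.0029  0.0044  0.0114] rect(c,l,w,deg) [ 0.5306  0.2107  0.2777  0.2149 86.6011]
scene board 7056 px [238.6 261.7] z [-0.0033  0.0045  0.0332] rect(c,l,w,deg) [ 0.5307 -0.2172  0.3807  0.2812 83.9007]
top block 32 px [325.6 194.3] z [0.0125 0.0312 0.0379] rect(c,l,w,deg) [  0.5884  -0.1522   0.061    0.0047 -83.0871]
top stud 651 px [376.5 239.1] z [0.0242 0.03   0.0352] rect(c,l,w,deg) [ 0.4469 -0.3026  0.1511  0.0527 85.0965]
top pliers 500 px [373.7 192.1] z [0.0125 0.0208 0.0268] rect(c,l,w,deg) [ 0.5968 -0.31    0.1646  0.041  73.6154]
top punch 158 px [315.7 233. ] z [0.005  0.0163
[... 286 characters left out ...]
.2813 83.993 ]
block [ 0.605  -0.1476 -0.0093] 0.02905045611898901
stud [ 0.4486 -0.3075  0.0315] 0.006754936684282508
pliers [ 0.5973 -0.3086  0.0161] 0.0009172715499919246
punch [ 0.4673 -0.1206  0.0132] 0.0006811936311411274
mat [ 0.5285  0.2103 -0.0043] 0.0004360119766795797
board [ 0.5329 -0.2148 -0.0095] 0.0009438439063070039
line 1782 213.10549943883277 213.46632996632997 [ 0.5299  0.2099  0.315   0.2482 89.7286]
line 173 184.21387283236993 213.58959537572255 [ 0.5347  0.2996  0.1772  0.067  15.913 ]
line 173 212.20809248554914 214.47398843930637 [  0.5296   0.2086   0.1809   0.0649 -22.4931]
line 169 240.15384615384616 216.72189349112426 [  0.5224   0.1196   0.1809   0.0639 -21.7067]
```

View pics/crop0.png

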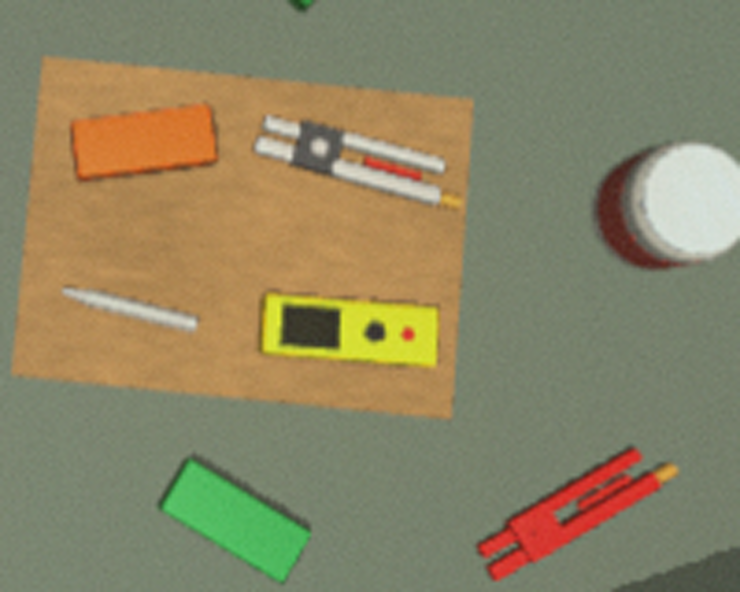

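The crop confirms the orange block and the steel pliers with dark pivot and brass screw. The pliers' jaws point left, towards +y, and so does the punch's point. The block's mask was too tight, so I'll redo it, then get the offset for the first grasp.

```bash
cat >> h.py <<'E'
def go(x,y,z,yaw):
    "remaining tool-frame shift and spin (rad, about tool z) to TCP x,y,z with tool x at yaw deg"
    from station import arm
    o=arm.get_obs();R=np.asarray(o["orientation"]);p=np.asarray(o["tcp_pos"])
    cur=np.degrees(np.arctan2(R[1,0],R[0,0]));d=(yaw-cur+90)%180-90
    c=np.radians(cur+d);F=np.array([[np.cos(c),np.sin(c),0],[np.sin(c),-np.cos(c),0],[0,0,-1]])
    D=np.array([x,y,z])-p
    print("t %.1f yaw %.1f shift now-frame"%(o["time"],cur),np.round(R.T@D,4),"in turned frame",np.round(F.T@D,4),"spin",round(-np.radians(d),3),"w %.3f"%o["width"],"F",np.round(o["force"],1),"j7 %.0f"%o["joint_positions"][6])
E
python3 - <<'E'
from h import *
np.set_printoptions(precision=4,suppress=True)
c={}
for n,(a,b,e,d) in {"top":(295,174,345,204),"scene":(250,227,292,272)}.items():
    s=dict(np.load(n+"0.npz"));h=hsv(s);box=np.zeros(h.shape[:2],bool);box[b:d,a:e]=1
    m=max(comps(box&(h[...,0]<12)&(h[...,1]>170)|box&(h[...,0]<10)&(h[...,1]>140),5),key=lambda q:q.sum())
    if n=="top": print(h[188,312:326:4])
    v,u=np.nonzero(m);p=depthpts(s,m);print(n,m.sum(),np.percentile(p[:,2],[5,50,95]),rect(onplane(s,np.c_[u,v],.035)))
E
python3 -c "
from h import *
go(.604,-.133,.10,97)"
```

```text
[[ 13 196 211]
 [ 13 192 215]
 [ 13 198 214]
 [ 13 200 212]]
top 8 [0.0106 0.0156 0.0277] [ 0.5842 -0.1249  0.0189  0.0032 89.7391]
scene 120 [0.0092 0.0249 0.039 ] [ 0.6347 -0.138   0.1297  0.0484 76.7935]
t 0.1 yaw 15.1 shift now-frame [ 0.5485 -0.3635  0.131 ] in turned frame [0.4375 0.4916 0.1305] spin -1.429 w 0.085 F [-0.5 -0.9 -0. ] j7 -3
```

```bash
python3 - <<'E'
from h import *
np.set_printoptions(precision=4,suppress=True)
c={};S={}
for n,(a,b,e,d) in {"top":(295,174,345,204),"scene":(250,227,292,272)}.items():
    s=S[n]=dict(np.load(n+"0.npz"));h=hsv(s);box=np.zeros(h.shape[:2],bool);box[b:d,a:e]=1
    m=max(comps(box&(h[...,0]<16)&(h[...,1]>175)&(h[...,2]>(190 if n=="top" else 170)),5),key=lambda q:q.sum())
    v,u=np.nonzero(m);p=depthpts(s,m);c[n]=(u.mean(),v.mean());print(n,m.sum(),c[n],np.percentile(p[:,2],[5,50,95]),rect(onplane(s,np.c_[u,v],.035)))
print(twoview(S["top"],c["top"],S["scene"],c["scene"]))
E
python3 -m jog '[[[0.039,-0.026,0,0,-1],[0.039,-0.026,0,0,-1],[0.039,-0.026,0,0,-1],[0.039,-0.026,0,0,-1],[0.039,-0.026,0,0,-1],[0.039,-0.026,0,0,-1],[0.039,-0.026,0,0,-1]]]'
python3 -m jog '[[[0.039,-0.026,0,0,-1],[0.039,-0.026,0,0,-1],[0.039,-0.026,0,0,-1],[0.039,-0.026,0,0,-1],[0.039,-0.026,0,0,-1],[0.039,-0.026,0,0,-1],[0.039,-0.026,0,0,-1]]]'
python3 -m jog '[[[0,0,0.005,-0.143,-1],[0,0,0.005,-0.143,-1],[0,0,0.005,-0.143,-1],[0,0,0.005,-0.143,-1],[0,0,0.005,-0.143,-1],[0,0,0.005,-0.143,-1],[0,0,0.005,-0.143,-1],[0,0,0.005,-0.143,-1],[0,0,0.005,-0.143,-1],[0,0,0.005,-0.143,-1]]]'
```

```text
top 547 (np.float64(318.4131627056673), np.float64(187.54661791590493)) [0.0311 0.0363 0.0414] [  0.6101  -0.1296   0.1174   0.0479 -83.0853]
scene 402 (np.float64(270.33084577114425), np.float64(248.92039800995025)) [0.0292 0.0355 0.0425] [  0.6099  -0.129    0.1179   0.0483 -82.9182]
(array([ 0.6097, -0.1295,  0.0354]), np.float64(0.00048773718806572035))
time: 0.8
tcp_pos: [0.3864, -0.3789, 0.2312]
orientation: [[0.965, 0.261, -0.0], [0.261, -0.965, 0.0], [-0.0, -0.0, -1.0]]
force: [0.8, -1.3, -0.1]
width: 0.0855
grasp_force: 0.0
time: 1.5
tcp_pos: [0.6025, -0.1323, 0.231]
orientation: [[0.966, 0.26, -0.0], [0.26, -0.966, 0.0], [-0.0, -0.0, -1.0]]
force: [0.4, -0.9, 0.7]
width: 0.0856
grasp_force: 0.0
time: 2.5
tcp_pos: [0.6014, -0.1337, 0.1806]
orientation: [[-0.128, 0.992, -0.001], [0.992, 0.128, 0.0], [0.0, -0.001, -1.0]]
force: [0.5, 0.4, -0.7]
width: 0.0851
grasp_force: 0.0
```

```bash
python3 -c "
from h import *
go(.61,-.1295,.008,97)"
```

```text
t 2.5 yaw 97.4 shift now-frame [0.003  0.0092 0.1726] in turned frame [0.0032 0.0091 0.1726] spin 0.007 w 0.085 F [ 0.5  0.4 -0.7] j7 7
```

```bash
python3 -m jog '[[[0.003,0.009,0.03,0.007,-1],[0,0,0.035,0,-1],[0,0,0.035,0,-1],[0,0,0.035,0,-1],[0,0,0.03,0,-1],[0,0,0.007,0,-1]]]'
python3 -m jog '[[[0,0,0,0,1],[0,0,0,0,1],[0,0,0,0,1],[0,0,0,0,1],[0,0,0,0,1],[0,0,0,0,1],[0,0,0,0,1]]]'
```

```text
time: 3.1
tcp_pos: [0.6074, -0.1293, 0.0054]
orientation: [[-0.116, 0.993, -0.006], [0.993, 0.116, 0.001], [0.002, -0.006, -1.0]]
force: [0.1, 0.1, -0.3]
width: 0.0855
grasp_force: 0.0
time: 3.8
tcp_pos: [0.6117, -0.1298, 0.0115]
orientation: [[-0.116, 0.993, 0.003], [0.993, 0.116, -0.001], [-0.001, 0.003, -1.0]]
force: [-0.2, 0.2, 6.9]
width: 0.0485
grasp_force: 64.3
```

```bash
python3 -m jog '[[[0,0,-0.005,0,1],[0,0,-0.015,0,1],[0,0,-0.03,0,1],[0,0,-0.035,0,1],[0,0,-0.03,0,1],[0,0,-0.01,0,1],[0,0,0,0,1]]]'; python3 -c "
from h import *
go(.529,.209,.11,176.2)"
```

```text
time: 4.5
tcp_pos: [0.6111, -0.1298, 0.1364]
orientation: [[-0.116, 0.993, 0.003], [0.993, 0.116, -0.001], [-0.001, 0.003, -1.0]]
force: [0.1, -0.0, -3.6]
width: 0.0489
grasp_force: 63.4
t 4.5 yaw 96.6 shift now-frame [ 0.346  -0.0425  0.0258] in turned frame [0.1044 0.3326 0.0264] spin -1.389 w 0.049 F [ 0.1 -0.  -3.6] j7 4
```

```bash
python3 -m jog '[[[0.02,-0.002,0,0,1],[0.035,-0.0045,0,0,1],[0.035,-0.0045,0,0,1],[0.035,-0.0045,0,0,1],[0.037,-0.0045,0,0,1],[0.037,-0.0045,0,0,1],[0.037,-0.0045,0,0,1],[0.037,-0.0045,0,0,1],[0.037,-0.0045,0,0,1],[0.036,-0.0045,0,0,1]]]'
python3 -m jog '[[[0,0,0,-0.139,1],[0,0,0,-0.139,1],[0,0,0,-0.139,1],[0,0,0,-0.139,1],[0,0,0,-0.139,1],[0,0,0,-0.139,1],[0,0,0,-0.139,1],[0,0,0,-0.139,1],[0,0,0,-0.139,1],[0,0,0,-0.139,1]]]'
python3 -m jog '[[[0,0,0.01,0,1],[0,0,0.015,0,1],[0,0,0,0,1]]]'
python3 -c "
from h import *
go(.529,.209,.012,176.2)
from station import imaging
for n in('top','scene'):
  s=imaging.snapshot(n);np.savez(n+'1.npz',**s);cv2.imwrite(f'pics/{n}1.png',s['image'][:,:,::-1])
s=dict(np.load('scene1.npz'));h=hsv(s)
m=max(comps((h[...,0]<16)&(h[...,1]>175)&(h[...,2]>150),20),key=lambda q:q.sum())
v,u=np.nonzero(m);p=depthpts(s,m);print(m.sum(),u.mean(),v.mean(),np.percentile(p[:,2],[5,50,95]))
cv2.imwrite('pics/c1.png',cv2.resize(s['image'][130:230,230:370,::-1],None,fx=5,fy=5))"
```

```text
time: 5.5
tcp_pos: [0.5259, 0.2107, 0.1326]
orientation: [[-0.116, 0.993, -0.003], [0.993, 0.116, -0.001], [-0.0, -0.003, -1.0]]
force: [0.7, -0.4, -2.2]
width: 0.0484
grasp_force: 63.3
time: 6.5
tcp_pos: [0.5264, 0.2093, 0.1326]
orientation: [[-0.998, 0.058, -0.003], [0.058, 0.998, -0.0], [0.003, -0.001, -1.0]]
force: [-0.0, 0.4, -1.9]
width: 0.0488
grasp_force: 63.2
time: 6.8
tcp_pos: [0.5261, 0.2082, 0.106]
orientation: [[-0.998, 0.068, -0.005], [0.068, 0.998, -0.001], [0.004, -0.002, -1.0]]
force: [-0.3, 0.2, -2.2]
width: 0.0489
grasp_force: 63.2
t 6.8 yaw 176.1 shift now-frame [-0.0033  0.0011  0.0939] in turned frame [-0.0029  0.001   0.094 ] spin -0.001 w 0.049 F [-0.3  0.2 -2.2] j7 42
551 20.883847549909255 164.80036297640655 [0.09253971 0.09958978 0.10646692]
```

View pics/c1.png

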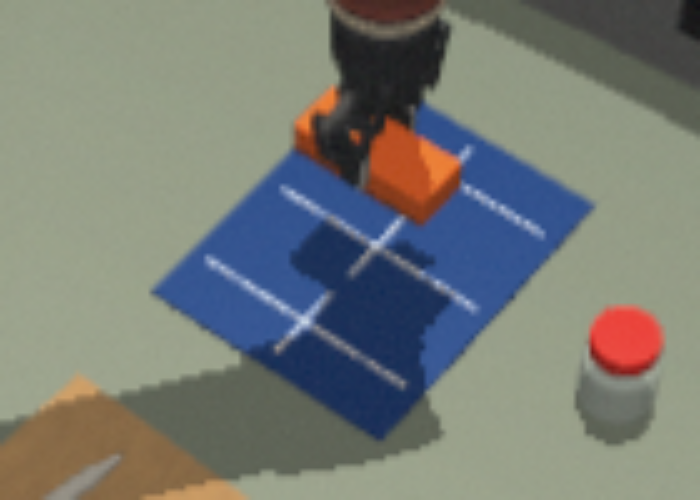

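The crop shows the orange block held level above the middle line, lengthwise, at crop (380,160). The jar at (620,375) is well clear. Lowering it.

```bash
python3 -m jog '[[[-0.003,0.001,0.03,0,1],[0,0,0.03,0,1],[0,0,0.02,0,1],[0,0,0.008,0,1],[0,0,0.003,0,1],[0,0,0,0,1],[0,0,0,0,1]]]'; python3 -c "
from h import *
go(.529,.209,.012,176.2)"
```

```text
time: 7.6
tcp_pos: [0.5318, 0.2104, 0.0195]
orientation: [[-0.998, 0.065, 0.002], [0.065, 0.998, 0.001], [-0.002, 0.001, -1.0]]
force: [-0.3, 0.5, -2.2]
width: 0.049
grasp_force: 63.2
t 7.6 yaw 176.3 shift now-frame [ 0.0027 -0.0016  0.0075] in turned frame [ 0.0027 -0.0016  0.0075] spin 0.001 w 0.049 F [-0.3  0.5 -2.2] j7 38
```

```bash
python3 -m jog '[[[0.001,0,0.004,0,1],[0,0,0.002,0,1],[0,0,0,0,1]]]'; python3 -m jog '[[[0,0,0.001,0,1],[0,0,0,0,1]]]';python3 -m jog '[[[0,0,0.001,0,1],[0,0,0,0,1]]]'
```

```text
time: 7.9
tcp_pos: [0.5299, 0.2099, 0.0122]
orientation: [[-0.998, 0.065, -0.0], [0.065, 0.998, -0.0], [0.0, -0.0, -1.0]]
force: [0.0, -0.1, -2.4]
width: 0.0488
grasp_force: 63.2
time: 8.1
tcp_pos: [0.5302, 0.21, 0.0116]
orientation: [[-0.998, 0.065, 0.0], [0.065, 0.998, -0.0], [-0.0, 0.0, -1.0]]
force: [-1.3, -1.9, 1.0]
width: 0.0489
grasp_force: 63.5
time: 8.3
tcp_pos: [0.5302, 0.21, 0.0115]
orientation: [[-0.998, 0.065, 0.0], [0.065, 0.998, -0.001], [-0.0, -0.001, -1.0]]
force: [-5.6, -4.2, 13.9]
width: 0.0487
grasp_force: 65.1
```

```bash
python3 -m jog '[[[0,0,-0.001,0,1],[0,0,0,0,-0.3],[0,0,0,0,-0.3],[0,0,0,0,-0.3],[0,0,-0.01,0,-0.3],[0,0,-0.03,0,-1],[0,0,-0.035,0,-1],[0,0,-0.035,0,-1],[0,0,-0.02,0,-1],[0,0,0,0,-1]]]'; python3 -c "
from h import *
go(.4475,-.303,.14,85.2)"
```

```text
time: 9.3
tcp_pos: [0.5316, 0.2111, 0.1451]
orientation: [[-0.998, 0.065, 0.005], [0.065, 0.998, 0.001], [-0.005, 0.002, -1.0]]
force: [-0.4, 0.0, -0.0]
width: 0.0855
grasp_force: 0.0
t 9.3 yaw 176.3 shift now-frame [ 0.0507 -0.5185  0.0039] in turned frame [0.5193 0.0407 0.0051] spin -1.552 w 0.086 F [-0.4  0.  -0. ] j7 44
```

```bash
python3 -m jog '[[[0.004,-0.04,0,0,-1],[0.004,-0.04,0,0,-1],[0.004,-0.04,0,0,-1],[0.004,-0.04,0,0,-1],[0.004,-0.04,0,0,-1],[0.004,-0.04,0,0,-1],[0.004,-0.04,0,0,-1]]]'
python3 -m jog '[[[0.004,-0.04,0,0,-1],[0.004,-0.04,0,0,-1],[0.004,-0.04,0,0,-1],[0.004,-0.04,0,0,-1],[0.004,-0.04,0,0,-1],[0.004,-0.04,0,0.12,-1]]]'
python3 -m jog '[[[0,0,0.005,0.147,-1],[0,0,0.005,0.147,-1],[0,0,0.005,0.147,-1],[0,0,0.005,0.147,-1],[0,0,0.005,0.147,-1],[0,0,0.005,0.147,-1],[0,0,0.005,0.147,-1],[0,0,0.005,0.147,-1],[0,0,0.005,0.147,-1],[0,0,0.005,0.147,-1]]]'
python3 -m jog '[[[0,0,0,0,-1],[0,0,0,0,-1]]]'
python3 - <<'E'
from h import *
from station import imaging
go(.448,-.303,.007,85.2)
s=imaging.snapshot('top');np.savez('top2.npz',**s)
im=s["image"][:,:,::-1];cv2.imwrite('pics/t2.png',im)
h=hsv(s);box=np.zeros(h.shape[:2],bool);box[176:254,164:262]=1
m=max(comps(box&(h[...,0]<16)&(h[...,1]>150)&(h[...,2]>120),20),key=lambda q:q.sum())
v,u=np.nonzero(m);p=depthpts(s,m);print("block",m.sum(),np.percentile(p[:,2],[5,50,95]),rect(onplane(s,np.c_[u,v],.035)))
E
```

```text
time: 10.0
tcp_pos: [0.4831, -0.0692, 0.141]
orientation: [[-0.998, 0.065, -0.0], [0.065, 0.998, -0.0], [0.0, -0.0, -1.0]]
force: [1.7, 0.5, -0.1]
width: 0.0856
grasp_force: 0.0
time: 10.6
tcp_pos: [0.4436, -0.307, 0.1409]
orientation: [[-0.983, 0.184, -0.001], [0.184, 0.983, 0.0], [0.001, 0.0, -1.0]]
force: [1.2, -0.4, 0.8]
width: 0.0853
grasp_force: 0.0
time: 11.6
tcp_pos: [0.4441, -0.3052, 0.0906]
orientation: [[0.09, 0.996, -0.001], [0.996, -0.09, 0.001], [0.001, -0.001, -1.0]]
force: [-0.1, 0.6, -0.2]
width: 0.0853
grasp_force: 0.0
time: 11.8
tcp_pos: [0.4443, -0.3052, 0.0911]
orientation: [[0.079, 0.997, -0.001], [0.997, -0.079, 0.0], [0.0, -0.001, -1.0]]
force: [0.3, 0.1, 0.0]
width: 0.0853
grasp_force: 0.0
t 11.8 yaw 85.5 shift now-frame [0.0025 0.0036 0.0841] in turned frame [0.0025 0.0035 0.0841] spin 0.005 w 0.085 F [0.3 0.1 0. ] j7 17
block 584 [0.02974718 0.0359508  0.04091665] [ 0.52974396  0.20772723  0.11704207  0.0495442  -3.56208038]
```

View pics/t2.png

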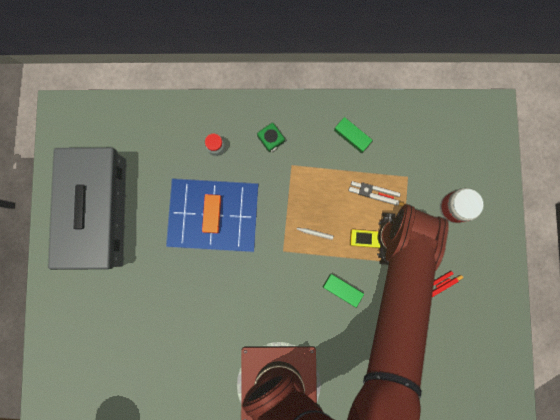

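The top picture shows the block on the middle line at (212,213) and square to it, 1.5 mm off the cross. The gripper straddles the stud finder at about (385,240). Descending to grip.

```bash
python3 -m jog '[[[0.0025,0.0035,0.03,0.005,-1],[0,0,0.03,0,-1],[0,0,0.02,0,-1],[0,0,0.002,0,-1],[0,0,0,0,1],[0,0,0,0,1],[0,0,0,0,1],[0,0,0,0,1],[0,0,0,0,1],[0,0,0,0,1]]]'
python3 -m jog '[[[0,0,-0.005,0,1],[0,0,-0.015,0,1],[0,0,-0.03,0,1],[0,0,-0.035,0,1],[0,0,-0.03,0,1],[0,0,-0.01,0,1],[0,0,0,0,1]]]'; python3 -c "
from h import *
go(.535,.299,.11,176.2)"
```

```text
time: 12.85
tcp_pos: [0.4492, -0.304, 0.0111]
orientation: [[0.089, 0.996, 0.002], [0.996, -0.089, -0.002], [-0.002, 0.002, -1.0]]
force: [-0.8, 0.3, 6.5]
width: 0.0503
grasp_force: 63.5
time: 13.55
tcp_pos: [0.449, -0.3039, 0.1364]
orientation: [[0.089, 0.996, 0.003], [0.996, -0.089, -0.002], [-0.002, 0.003, -1.0]]
force: [-1.1, -0.7, -2.4]
width: 0.0505
grasp_force: 62.9
t 13.6 yaw 84.9 shift now-frame [0.6082 0.0319 0.0251] in turned frame [ 0.0459 -0.6073  0.0264] spin 1.548 w 0.050 F [-1.1 -0.7 -2.4] j7 18
```

```bash
python3 -m jog '[[[0.02,0.002,0,0,1],[0.038,0.002,0,0,1],[0.038,0.002,0,0,1],[0.038,0.002,0,0,1],[0.038,0.002,0,0,1],[0.038,0.002,0,0,1],[0.038,0.002,0,0,1],[0.038,0.002,0,0,1]]]'
python3 -m jog '[[[0.04,0.002,0,0,1],[0.04,0.002,0,0,1],[0.04,0.002,0,0,1],[0.04,0.002,0,0,1],[0.04,0.002,0,0,1],[0.04,0.002,0,0,1],[0.04,0.002,0,0,1],[0.04,0.002,0,-0.123,1]]]'
python3 -m jog '[[[0,0,0,-0.147,1],[0,0,0,-0.147,1],[0,0,0,-0.147,1],[0,0,0,-0.147,1],[0,0,0,-0.147,1],[0,0,0,-0.147,1],[0,0,0,-0.147,1],[0,0,0,-0.147,1],[0,0,0,-0.147,1],[0,0,0,-0.147,1]]]'
python3 -m jog '[[[0,0,0.025,0,1],[0,0,0.015,0,1],[0,0,0,0,1],[0,0,0,0,1]]]'
python3 - <<'E'
from h import *
from station import imaging
go(.535,.299,.012,176.2)
s=imaging.snapshot('scene')
h=hsv(s);m=max(comps((h[...,0]>22)&(h[...,0]<36)&(h[...,1]>150),20),key=lambda q:q.sum())
v,u=np.nonzero(m);p=depthpts(s,m);print(m.sum(),u.mean(),v.mean(),np.percentile(p[:,2],[5,50,95]),np.median(p,0))
cv2.imwrite('pics/c3.png',cv2.resize(s['image'][90:230,230:400,::-1],None,fx=4,fy=4))
E
```

```text
time: 14.35
tcp_pos: [0.4885, -0.0185, 0.1329]
orientation: [[0.089, 0.996, -0.002], [0.996, -0.089, 0.0], [0.0, -0.002, -1.0]]
force: [1.0, -0.1, -1.4]
width: 0.0505
grasp_force: 62.9
time: 15.15
tcp_pos: [0.5332, 0.2985, 0.1325]
orientation: [[-0.035, 0.999, -0.002], [0.999, 0.035, -0.001], [-0.001, -0.002, -1.0]]
force: [0.5, -0.3, -0.8]
width: 0.0509
grasp_force: 62.9
time: 16.15
tcp_pos: [0.5331, 0.297, 0.1326]
orientation: [[-0.998, 0.06, -0.002], [0.06, 0.998, -0.001], [0.002, -0.001, -1.0]]
force: [0.6, -0.5, -1.1]
width: 0.0505
grasp_force: 62.9
time: 16.55
tcp_pos: [0.5335, 0.2974, 0.0939]
orientation: [[-0.998, 0.067, -0.001], [0.067, 0.998, -0.0], [0.001, -0.0, -1.0]]
force: [-0.4, 0.2, -1.0]
width: 0.0507
grasp_force: 62.9
t 16.6 yaw 176.2 shift now-frame [-0.0015  0.0017  0.0819] in turned frame [-0.0014  0.0017  0.0819] spin -0.001 w 0.051 F [-0.4  0.2 -1. ] j7 27
237 327.32489451476795 153.1139240506329 [0.09828467 0.11159107 0.12114292] [0.57309596 0.28935359 0.11159107]
```

View pics/c3.png

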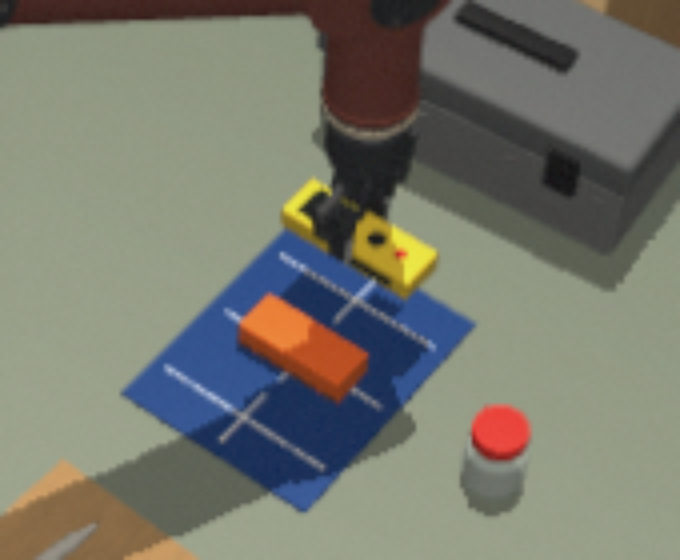

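The stud finder is held level and face up above the outer line at crop (360,240), clear of the toolbox, with the block at (303,345). I'll lower it to contact, then open only part-way.

```bash
python3 -m jog '[[[-0.0015,0.0015,0.03,0,1],[0,0,0.03,0,1],[0,0,0.014,0,1],[0,0,0.005,0,1],[0,0,0,0,1],[0,0,0,0,1]]]'; python3 -m jog '[[[0,0,0.001,0,1],[0,0,0.001,0,1],[0,0,0,0,1]]]'; python3 -c "
from h import *
go(.535,.299,.0115,176.2)"
```

```text
time: 17.2
tcp_pos: [0.5361, 0.2995, 0.0168]
orientation: [[-0.998, 0.067, 0.001], [0.067, 0.998, 0.001], [-0.001, 0.001, -1.0]]
force: [0.2, 0.4, -1.4]
width: 0.0505
grasp_force: 62.9
time: 17.5
tcp_pos: [0.5357, 0.2988, 0.0136]
orientation: [[-0.998, 0.067, 0.0], [0.067, 0.998, 0.0], [-0.0, 0.0, -1.0]]
force: [-0.6, -0.4, -1.7]
width: 0.0502
grasp_force: 62.9
t 17.5 yaw 176.2 shift now-frame [0.0007 0.0002 0.0021] in turned frame [0.0007 0.0002 0.0021] spin -0.001 w 0.050 F [-0.6 -0.4 -1.7] j7 24
```

```bash
python3 -m jog '[[[0,0,0.001,0,1],[0,0,0.001,0,1],[0,0,0,0,1]]]'; python3 -m jog '[[[0,0,0.0005,0,1],[0,0,0,0,1]]]'
```

```text
time: 17.8
tcp_pos: [0.5355, 0.2988, 0.0113]
orientation: [[-0.998, 0.067, -0.0], [0.067, 0.998, 0.0], [0.0, 0.0, -1.0]]
force: [-0.3, -0.5, -1.5]
width: 0.0507
grasp_force: 63.0
time: 18.0
tcp_pos: [0.5355, 0.2988, 0.0112]
orientation: [[-0.998, 0.067, 0.0], [0.067, 0.998, -0.0], [-0.0, -0.0, -1.0]]
force: [-2.3, -2.4, 4.1]
width: 0.0507
grasp_force: 63.5
```

```bash
python3 -m jog '[[[0,0,0,0,-0.5],[0,0,0,0,-0.5],[0,0,0,0,-0.5],[0,0,-0.01,0,-0.5],[0,0,-0.03,0,-0.5],[0,0,-0.035,0,-1],[0,0,-0.035,0,-1],[0,0,-0.02,0,-1],[0,0,0,0,-1]]]'; python3 -c "
from h import *
go(.595,-.317,.14,73.6)"
```

```text
time: 18.9
tcp_pos: [0.5366, 0.3002, 0.1448]
orientation: [[-0.998, 0.067, 0.005], [0.067, 0.998, 0.003], [-0.004, 0.003, -1.0]]
force: [0.5, 0.6, 0.0]
width: 0.0855
grasp_force: 0.0
t 18.9 yaw 176.2 shift now-frame [-0.0994 -0.612   0.0035] in turned frame [ 0.5756 -0.2303  0.0048] spin -1.351 w 0.085 F [0.5 0.6 0. ] j7 29
```

```bash
python3 -m jog '[[[-0.006,-0.038,0,0,-1],[-0.006,-0.038,0,0,-1],[-0.006,-0.038,0,0,-1],[-0.006,-0.038,0,0,-1],[-0.006,-0.038,0,0,-1],[-0.006,-0.038,0,0,-1],[-0.006,-0.038,0,0,-1],[-0.006,-0.038,0,0,-1]]]'
python3 -m jog '[[[-0.006,-0.038,0,0,-1],[-0.006,-0.038,0,0,-1],[-0.006,-0.038,0,0,-1],[-0.006,-0.038,0,0,-1],[-0.006,-0.038,0,0,-1],[-0.006,-0.038,0,0,-1],[-0.006,-0.038,0,0,-1],[-0.007,-0.042,0,0.12,-1]]]'
python3 -m jog '[[[0,0,0.005,0.147,-1],[0,0,0.005,0.147,-1],[0,0,0.005,0.147,-1],[0,0,0.005,0.147,-1],[0,0,0.005,0.147,-1],[0,0,0.005,0.147,-1],[0,0,0.005,0.147,-1],[0,0,0.005,0.147,-1],[0,0,0.005,0.147,-1],[0,0,0.005,0.147,-1]]]'
python3 -m jog '[[[0,0,0,0.147,-1],[0,0,0,0.05,-1],[0,0,0,0,-1],[0,0,0,0,-1]]]'
python3 - <<'E'
from h import *
from station import imaging
go(.595,-.317,.005,73.6)
s=imaging.snapshot('top');np.savez('top4.npz',**s)
h=hsv(s);box=np.zeros(h.shape[:2],bool);box[172:258,160:265]=1
m=cv2.morphologyEx((box&(h[...,0]>22)&(h[...,0]<36)&(h[...,1]>130)).astype(np.uint8),cv2.MORPH_CLOSE,np.ones((9,9)))>0
m=max(comps(m,20),key=lambda q:q.sum())
v,u=np.nonzero(m);p=depthpts(s,m);print("stud",m.sum(),np.percentile(p[:,2],[5,50,95]),rect(onplane(s,np.c_[u,v],.029)))
s2=imaging.snapshot('scene');np.savez('scene4.npz',**s2)
a=cv2.resize(s['image'][150:270,270:430],(640,480));cv2.imwrite('pics/c4.png',a[:,:,::-1])
E
```

```text
time: 19.7
tcp_pos: [0.5627, -0.0095, 0.1405]
orientation: [[-0.998, 0.067, -0.001], [0.067, 0.998, -0.0], [0.001, -0.0, -1.0]]
force: [-0.8, 1.1, 0.3]
width: 0.0855
grasp_force: 0.0
time: 20.5
tcp_pos: [0.591, -0.3193, 0.1401]
orientation: [[-0.983, 0.186, -0.001], [0.186, 0.983, 0.001], [0.001, 0.001, -1.0]]
force: [1.2, 0.0, 0.6]
width: 0.0852
grasp_force: 0.0
time: 21.5
tcp_pos: [0.591, -0.3181, 0.09]
orientation: [[0.092, 0.996, -0.001], [0.996, -0.092, 0.001], [0.0, -0.001, -1.0]]
force: [-0.4, -1.0, 0.1]
width: 0.0854
grasp_force: 0.0
time: 21.9
tcp_pos: [0.5912, -0.3181, 0.0904]
orientation: [[0.277, 0.961, -0.001], [0.961, -0.277, 0.0], [0.0, -0.001, -1.0]]
force: [-0.8, 0.4, -0.2]
width: 0.0852
grasp_force: 0.0
t 21.9 yaw 73.9 shift now-frame [0.0021 0.0034 0.0854] in turned frame [0.0022 0.0033 0.0854] spin 0.005 w 0.085 F [-0.8  0.4 -0.2] j7 -8
stud 626 [0.0219466  0.02949123 0.03474547] [ 0.53508264  0.29631079  0.1479362   0.05258538 -3.75009918]
```

View pics/c4.png

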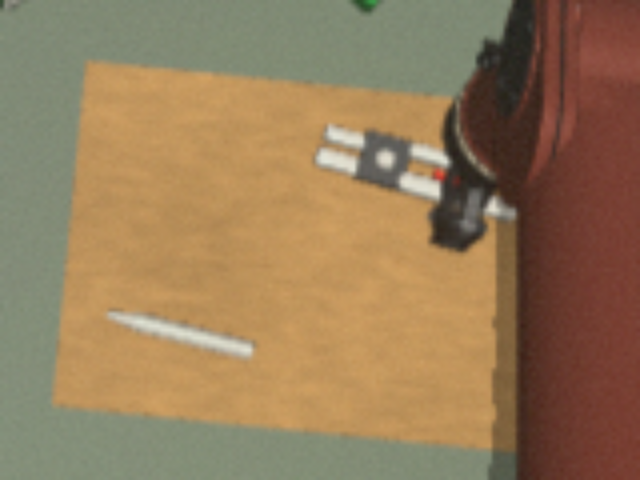

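Run:
```python
from h import *
np.set_printoptions(precision=4,suppress=True)
d=np.array([np.cos(np.radians(73.6)),np.sin(np.radians(73.6))]);n=np.array([-d[1],d[0]])
for f,(a,b,c,e) in {"top":(345,178,408,210),"scene":(208,268,264,312)}.items():
    s=dict(np.load(f+"0.npz"));h=hsv(s);H,S,V=h[...,0],h[...,1],h[...,2]
    box=np.zeros(H.shape,bool);box[b:e,a:c]=1
    for nm,m in {"steel":box&(S<75),"red":box&(S>150)&((H<8)|(H>172)),"brass":box&(H>18)&(H<28)&(S>130),}.items():
        v,u=np.nonzero(m)
        if len(u)<3: print(f,nm,len(u));continue
        q=onplane(s,np.c_[u,v],.016)[:,:2];t=q@d;w=q@n
        print(f,nm,len(u),"along",t.min(),t.max(),"across",w.min(),w.max())
print("guess",np.array([.595,-.317])@d,np.array([.595,-.317])@n)
```

```text
top steel 533 along -0.24403020165475595 -0.04711652688800493 across -0.7089540212185125 -0.6359693577768828
top red 36 along -0.19201953129685123 -0.14389592386028757 across -0.6649648327237145 -0.6578072546470521
top brass 14 along -0.23080058211189158 -0.21456303015278516 across -0.6524547166127214 -0.6448730506807313
scene steel 783 along -0.25122498706121593 -0.0446740202453455 across -0.781933849535745 -0.6384142458412516
scene red 27 along -0.18960232816573006 -0.14128740685379726 across -0.6638974236770062 -0.6573609344951993
scene brass 14 along -0.22746202588453696 -0.15461632153325744 across -0.6508511386566145 -0.5418534712104779
guess -0.13610936310768673 -0.6602940566705261
```

```bash
python3 -m jog '[[[0.002,0.0035,0.03,0.005,-1],[0,0,0.03,0,-1],[0,0,0.018,0,-1],[0,0,0.003,0,-1],[0,0,0,0,-1]]]'
python3 -m jog '[[[0,0,0,0,1],[0,0,0,0,1],[0,0,0,0,1],[0,0,0,0,1]]]'
python3 -m jog '[[[0,0,0,0,1],[0,0,0,0,1],[0,0,0,0,1]]]'
```

```text
time: 22.5
tcp_pos: [0.5954, -0.3173, 0.0099]
orientation: [[0.284, 0.959, -0.0], [0.959, -0.284, 0.001], [0.0, -0.0, -1.0]]
force: [0.2, -0.3, 1.1]
width: 0.0852
grasp_force: 0.0
time: 22.9
tcp_pos: [0.596, -0.3177, 0.0111]
orientation: [[0.284, 0.959, 0.001], [0.959, -0.284, -0.001], [-0.001, 0.002, -1.0]]
force: [-0.1, 0.1, 6.5]
width: 0.0384
grasp_force: 61.4
time: 23.2
tcp_pos: [0.596, -0.3177, 0.0112]
orientation: [[0.284, 0.959, 0.001], [0.959, -0.284, -0.001], [-0.001, 0.002, -1.0]]
force: [-1.1, 0.4, 6.6]
width: 0.0383
grasp_force: 61.3
```

```bash
python3 -m jog '[[[0,0,-0.005,0,1],[0,0,-0.01,0,1],[0,0,-0.02,0,1],[0,0,-0.03,0,1],[0,0,-0.035,0,1],[0,0,-0.02,0,1],[0,0,0,0,1],[0,0,0,0,1]]]'
python3 - <<'E'
from h import *
from station import imaging
go(.523,.119,.11,176.2)
s=imaging.snapshot('scene')
cv2.imwrite('pics/c5.png',cv2.resize(s['image'][200:320,160:310,::-1],None,fx=4,fy=4))
E
```

```text
time: 24.0
tcp_pos: [0.595, -0.3174, 0.1294]
orientation: [[0.284, 0.959, -0.0], [0.959, -0.284, -0.0], [-0.0, -0.0, -1.0]]
force: [0.2, 0.0, -3.5]
width: 0.0378
grasp_force: 60.8
t 24.0 yaw 73.5 shift now-frame [ 0.398  -0.1931  0.0194] in turned frame [-0.1008 -0.4307  0.0194] spin 1.349 w 0.038 F [ 0.2  0.  -3.5] j7 -7
```

View pics/c5.png

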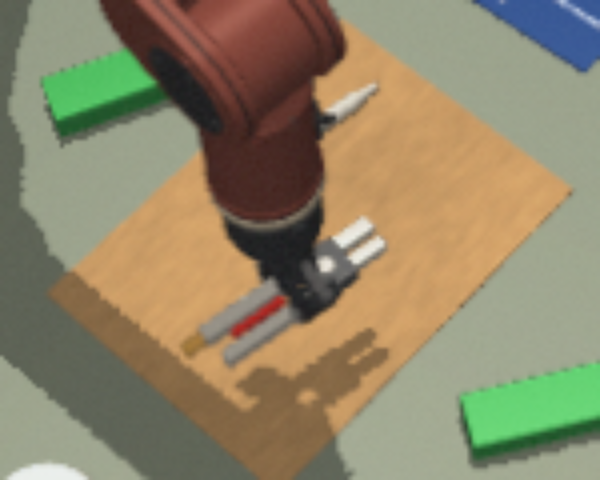

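The pliers are held level in the crop around (290,290), with their shadow below. Carrying them over to the mat.

```bash
python3 -m jog '[[[0.023,-0.011,0,0,1],[0.034,-0.0165,0,0,1],[0.034,-0.0165,0,0,1],[0.034,-0.0165,0,0,1],[0.034,-0.0165,0,0,1],[0.034,-0.0165,0,0,1],[0.034,-0.0165,0,0,1]]]'
python3 -m jog '[[[0.034,-0.0165,0,0,1],[0.034,-0.0165,0,0,1],[0.034,-0.0165,0,0,1],[0.034,-0.0165,0,0,1],[0.034,-0.0165,0,-0.1,1]]]'
python3 -m jog '[[[0,0,0,-0.147,1],[0,0,0,-0.147,1],[0,0,0,-0.147,1],[0,0,0,-0.147,1],[0,0,0,-0.147,1],[0,0,0,-0.147,1],[0,0,0,-0.147,1],[0,0,0,-0.147,1],[0,0,0,-0.147,1],[0,0,0,-0.147,1]]]'
python3 -m jog '[[[0,0,0.025,-0.147,1],[0,0,0.015,-0.076,1],[0,0,0,0,1],[0,0,0,0,1]]]'
python3 - <<'E'
from h import *
go(.523,.119,.0135,176.2)
E
```

```text
time: 24.75
tcp_pos: [0.5528, -0.0671, 0.1281]
orientation: [[0.284, 0.959, -0.003], [0.959, -0.284, 0.001], [-0.0, -0.003, -1.0]]
force: [0.1, 0.3, -2.9]
width: 0.0383
grasp_force: 60.9
time: 25.25
tcp_pos: [0.5221, 0.119, 0.1284]
orientation: [[0.187, 0.982, -0.002], [0.982, -0.187, -0.0], [-0.001, -0.002, -1.0]]
force: [0.2, 0.2, -3.2]
width: 0.0382
grasp_force: 60.9
time: 26.25
tcp_pos: [0.5226, 0.1176, 0.1283]
orientation: [[-0.96, 0.279, -0.003], [0.279, 0.96, 0.0], [0.002, -0.0, -1.0]]
force: [-0.9, 0.8, -2.5]
width: 0.0381
grasp_force: 60.9
time: 26.65
tcp_pos: [0.5229, 0.1181, 0.0893]
orientation: [[-0.998, 0.068, -0.002], [0.068, 0.998, 0.001], [0.002, 0.001, -1.0]]
force: [-1.2, 0.8, -2.6]
width: 0.0378
grasp_force: 61.1
t 26.6 yaw 176.1 shift now-frame [-0.0002  0.0009  0.0758] in turned frame [-0.      0.001   0.0758] spin -0.002 w 0.038 F [-1.2  0.8 -2.6] j7 44
```

```bash
python3 -m jog '[[[0,0.001,0.03,0,1],[0,0,0.03,0,1],[0,0,0.01,0,1],[0,0,0.003,0,1],[0,0,0,0,1],[0,0,0,0,1]]]'; python3 -m jog '[[[0,0,0.0015,0,1],[0,0,0.001,0,1],[0,0,0,0,1],[0,0,0,0,1]]]';python3 -m jog '[[[0,0,0.001,0,1],[0,0,0,0,1]]]'
```

```text
time: 27.25
tcp_pos: [0.5246, 0.1194, 0.0182]
orientation: [[-0.998, 0.066, 0.002], [0.066, 0.998, 0.0], [-0.002, 0.001, -1.0]]
force: [0.2, -0.5, -2.9]
width: 0.0384
grasp_force: 61.3
time: 27.65
tcp_pos: [0.5237, 0.1189, 0.0144]
orientation: [[-0.998, 0.066, 0.0], [0.066, 0.998, -0.0], [-0.0, -0.0, -1.0]]
force: [-0.2, 0.0, -3.4]
width: 0.0383
grasp_force: 61.3
time: 27.85
tcp_pos: [0.5236, 0.1189, 0.0132]
orientation: [[-0.998, 0.066, -0.0], [0.066, 0.998, 0.0], [0.0, 0.0, -1.0]]
force: [0.3, 0.1, -2.0]
width: 0.0383
grasp_force: 61.3
```

```bash
python3 -m jog '[[[0,0,0.001,0,1],[0,0,0,0,1]]]';python3 -m jog '[[[0,0,0.0007,0,1],[0,0,0,0,1]]]'; python3 -m jog '[[[0,0,0.0005,0,1],[0,0,0,0,1]]]'
```

```text
time: 28.05
tcp_pos: [0.5235, 0.1189, 0.0122]
orientation: [[-0.998, 0.066, -0.0], [0.066, 0.998, -0.0], [0.0, -0.0, -1.0]]
force: [-0.9, 0.5, -3.5]
width: 0.0384
grasp_force: 61.3
time: 28.25
tcp_pos: [0.5236, 0.1189, 0.0116]
orientation: [[-0.998, 0.066, -0.0], [0.066, 0.998, 0.0], [0.0, 0.0, -1.0]]
force: [-0.0, 0.3, -2.8]
width: 0.0381
grasp_force: 61.3
time: 28.45
tcp_pos: [0.5237, 0.119, 0.0112]
orientation: [[-0.998, 0.066, 0.0], [0.066, 0.998, 0.0], [-0.0, 0.0, -1.0]]
force: [-0.5, 0.5, -3.4]
width: 0.038
grasp_force: 61.3
```

```bash
python3 -m jog '[[[0,0,0.0007,0,1],[0,0,0,0,1]]]';python3 -m jog '[[[0,0,0.0006,0,1],[0,0,0,0,1]]]'
```

```text
time: 28.65
tcp_pos: [0.5237, 0.1189, 0.0111]
orientation: [[-0.998, 0.066, 0.0], [0.066, 0.998, -0.001], [-0.0, -0.001, -1.0]]
force: [-3.7, -1.9, 6.9]
width: 0.0384
grasp_force: 62.4
time: 28.85
tcp_pos: [0.5237, 0.119, 0.011]
orientation: [[-0.998, 0.066, 0.0], [0.066, 0.998, -0.001], [-0.0, -0.001, -1.0]]
force: [-7.0, -2.8, 16.2]
width: 0.038
grasp_force: 63.4
```

```bash
python3 -m jog '[[[0,0,-0.0006,0,1],[0,0,0,0,-0.4],[0,0,0,0,-0.4],[0,0,0,0,-0.4],[0,0,-0.01,0,-0.4],[0,0,-0.03,0,-0.4],[0,0,-0.035,0,-0.4],[0,0,-0.035,0,-0.4],[0,0,-0.02,0,-0.4],[0,0,0,0,-0.4]]]'; python3 -c "
from h import *
go(.4675,-.119,.14,75.6)"
```

```text
time: 29.85
tcp_pos: [0.5252, 0.1199, 0.1439]
orientation: [[-0.998, 0.066, 0.005], [0.066, 0.998, 0.0], [-0.005, 0.001, -1.0]]
force: [-0.1, 0.2, -0.7]
width: 0.0599
grasp_force: 0.0
t 29.9 yaw 176.2 shift now-frame [ 0.0419 -0.2422  0.0036] in turned frame [ 0.2457 -0.0035  0.0039] spin -1.385 w 0.060 F [-0.1  0.2 -0.7] j7 48
```

```bash
python3 -m jog '[[[0.006,-0.0346,0,0,-0.4],[0.006,-0.0346,0,0,-0.4],[0.006,-0.0346,0,0,-0.4],[0.006,-0.0346,0,0,-0.4],[0.006,-0.0346,0,0,-0.4],[0.006,-0.0346,0,0,-0.4],[0.006,-0.0346,0,0,-0.4]]]'
python3 -m jog '[[[0,0,0.004,0.1463,-0.4],[0,0,0.004,0.1463,-0.4],[0,0,0.004,0.1463,-0.4],[0,0,0.004,0.1463,-0.4],[0,0,0.004,0.1463,-0.4],[0,0,0.004,0.1463,-0.4],[0,0,0.004,0.1463,-0.4],[0,0,0.004,0.1463,-0.4],[0,0,0.004,0.1463,-0.4],[0,0,0.004,0.1463,-0.4]]]'
python3 -m jog '[[[0,0,0.005,0.1463,-0.4],[0,0,0.005,0.1463,-0.4],[0,0,0,0,-0.4],[0,0,0,0,-0.4]]]'
python3 - <<'E'
from h import *
from station import imaging
go(.4675,-.119,.011,75.6)
s=imaging.snapshot('top')
cv2.imwrite('pics/c6.png',cv2.resize(s['image'][165:265,155:345,::-1],None,fx=4,fy=4))
E
```

```text
time: 30.55
tcp_pos: [0.4649, -0.1213, 0.1401]
orientation: [[-0.998, 0.066, -0.001], [0.066, 0.998, -0.0], [0.001, -0.0, -1.0]]
force: [0.8, -1.0, 0.3]
width: 0.0601
grasp_force: 0.0
time: 31.55
tcp_pos: [0.4653, -0.1197, 0.0998]
orientation: [[-0.036, 0.999, -0.001], [0.999, 0.036, 0.0], [0.0, -0.001, -1.0]]
force: [0.5, 0.6, 0.1]
width: 0.06
grasp_force: 0.0
time: 31.95
tcp_pos: [0.4655, -0.1197, 0.0902]
orientation: [[0.243, 0.97, -0.001], [0.97, -0.243, 0.0], [0.0, -0.001, -1.0]]
force: [0.7, -0.0, -0.7]
width: 0.0599
grasp_force: 0.0
t 31.9 yaw 75.9 shift now-frame [0.0011 0.0018 0.0792] in turned frame [0.0011 0.0017 0.0792] spin 0.006 w 0.060 F [ 0.7 -0.  -0.7] j7 -15
```

View pics/c6.png

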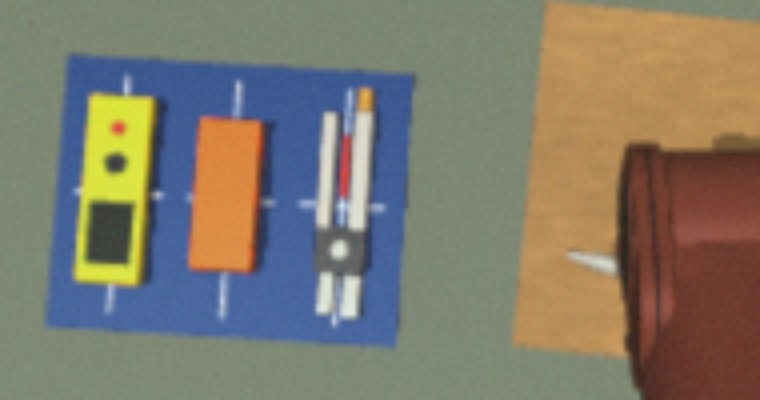

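The crop shows stud finder (115,190), block (226,195) and pliers (343,203) all centred on their lines, and the punch below the gripper. Grasping the punch.

```bash
python3 -m jog '[[[0.001,0.0018,0.03,0.006,-0.4],[0,0,0.03,0,-0.4],[0,0,0.016,0,-0.4],[0,0,0.001,0,-0.4],[0,0,0,0,-0.4]]]'
python3 -m jog '[[[0,0,0,0,1],[0,0,0,0,1],[0,0,0,0,1],[0,0,0,0,1],[0,0,0,0,1],[0,0,0,0,1]]]'
```

```text
time: 32.5
tcp_pos: [0.4681, -0.1192, 0.0139]
orientation: [[0.253, 0.968, 0.0], [0.968, -0.253, 0.001], [0.001, 0.0, -1.0]]
force: [0.4, -0.8, 0.9]
width: 0.0603
grasp_force: 0.0
time: 33.1
tcp_pos: [0.4693, -0.1198, 0.0161]
orientation: [[0.254, 0.967, 0.002], [0.967, -0.254, -0.002], [-0.002, 0.002, -1.0]]
force: [-9.1, 1.2, 35.1]
width: 0.0032
grasp_force: 69.0
```

The fingers closed over the top of the punch because the tips sat too high. I'll ease up, open and look again.

```bash
python3 -m jog '[[[0,0,-0.003,0,1],[0,0,-0.003,0,1],[0,0,-0.01,0,1],[0,0,-0.02,0,1],[0,0,-0.03,0,1],[0,0,-0.03,0,-0.4],[0,0,0,0,-0.4]]]'
python3 -m jog '[[[0,0.04,0,0,-0.4],[0,0.04,0,0,-0.4],[0,0.04,0,0,-0.4],[0,0.04,0,0,-0.4],[0,0.04,0,0,-0.4],[0,0,0,0,-0.4]]]'
python3 - <<'E'
from h import *
from station import imaging
np.set_printoptions(precision=4,suppress=True)
S={}
for n in('top','scene'):
    s=S[n]=imaging.snapshot(n);np.savez(n+'7.npz',**s)
s=S['top'];h=hsv(s);box=np.zeros(h.shape[:2],bool);box[205:258,288:346]=1
m=max(comps(box&(h[...,1]<75),10),key=lambda q:q.sum());v,u=np.nonzero(m);print(m.sum(),u.mean(),v.mean(),rect(onplane(s,np.c_[u,v],.012)),np.percentile(depthpts(s,m)[:,2],[5,50,95]))
a=cv2.resize(s['image'][195:265,285:405],(600,350));b=cv2.resize(S['scene']['image'][205:255,205:290],(595,350))
cv2.imwrite('pics/c7.png',a[:,:,::-1]);cv2.imwrite('pics/c7b.png',b[:,:,::-1])
go(.4675,-.119,.13,75.6)
E
```

```text
time: 33.8
tcp_pos: [0.4701, -0.1197, 0.1133]
orientation: [[0.254, 0.967, 0.005], [0.967, -0.254, -0.002], [-0.001, 0.006, -1.0]]
force: [0.1, 0.2, 0.1]
width: 0.0282
grasp_force: 0.0
time: 34.4
tcp_pos: [0.6641, -0.1711, 0.1077]
orientation: [[0.255, 0.967, 0.0], [0.967, -0.255, 0.002], [0.002, -0.0, -1.0]]
force: [-0.5, -0.4, -0.0]
width: 0.0595
grasp_force: 0.0
166 306.60843373493975 255.55421686746988 [ 0.3993 -0.1147  0.1643  0.0157 89.6657] [-0.0038  0.0011  0.006 ]
t 34.5 yaw 75.3 shift now-frame [-0.0001 -0.2002 -0.0213] in turned frame [ 0.0008 -0.2002 -0.0217] spin -0.005 w 0.060 F [-1.4  0.2 -0.6] j7 -21
```

View pics/c7.png

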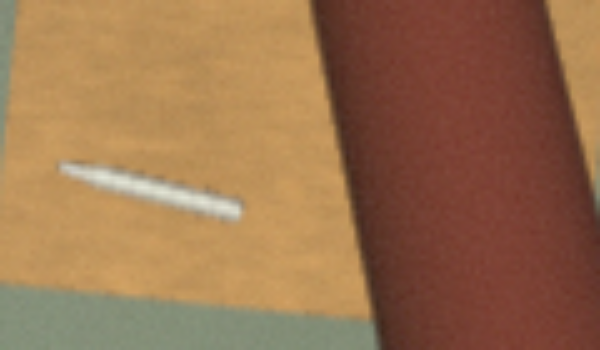

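The punch is still on the cardboard around crop (150,190), hardly shifted. Measuring it again with a tighter mask.

Run:
```python
from h import *
np.set_printoptions(precision=4,suppress=True)
for n,(a,b,c,d) in {"top":(294,222,337,243),"scene":(222,215,258,246)}.items():
    s=dict(np.load(n+"7.npz"));h=hsv(s);box=np.zeros(h.shape[:2],bool);box[b:d,a:c]=1
    m=max(comps(box&(h[...,1]<75),10),key=lambda q:q.sum());v,u=np.nonzero(m)
    print(n,m.sum(),u.mean(),v.mean(),rect(onplane(s,np.c_[u,v],.012)),np.percentile(depthpts(s,m)[:,2],[5,50,95]))
```

```text
top 158 315.5506329113924 232.63924050632912 [ 0.469  -0.1181  0.1177  0.0139 75.6414] [0.0067 0.0168 0.0227]
scene 123 239.89430894308944 230.6910569105691 [ 0.4691 -0.1164  0.1156  0.017  75.1669] [0.0055 0.0155 0.023 ]
```

```bash
python3 -m jog '[[[0,-0.04,0,0,-0.4],[0,-0.04,0,0,-0.4],[0,-0.04,0,0,-0.4],[0,-0.04,0,0,-0.4],[-0.001,-0.039,0,0,-0.4],[0,0,0.02,0,-0.4],[0,0,0.02,0,-0.4],[0,0,0.02,0,-0.4],[0,0,0,0,-0.4],[0,0,0,0,-0.4]]]'; python3 -c "
from h import *
go(.468,-.1205,.007,75.5)"
```

```text
time: 35.5
tcp_pos: [0.4677, -0.1204, 0.0497]
orientation: [[0.253, 0.967, -0.001], [0.967, -0.253, -0.0], [-0.0, -0.001, -1.0]]
force: [-0.8, 0.3, 0.1]
width: 0.0598
grasp_force: 0.0
t 35.5 yaw 75.3 shift now-frame [-0.      0.0004  0.0427] in turned frame [-0.      0.0003  0.0427] spin -0.003 w 0.060 F [-0.8  0.3  0.1] j7 -20
```

```bash
python3 -m jog '[[[0,0,0.02,0,-0.4],[0,0,0.015,0,-0.4],[0,0,0.005,0,-0.4],[0,0,0.002,0,-0.4],[0,0,0,0,-0.4],[0,0,0,0,0.3],[0,0,0,0,0.3],[0,0,0,0,0.3]]]'
```

```text
time: 36.3
tcp_pos: [0.4687, -0.1208, 0.0078]
orientation: [[0.254, 0.967, 0.0], [0.967, -0.254, -0.0], [-0.0, 0.001, -1.0]]
force: [0.8, -0.1, 0.3]
width: 0.0297
grasp_force: 0.0
```

```bash
python3 -m jog '[[[0,0,0,0,0.5],[0,0,0,0,0.6],[0,0,0,0,0.7],[0,0,0,0,1],[0,0,0,0,1],[0,0,0,0,1]]]'
```

```text
time: 36.9
tcp_pos: [0.4686, -0.1207, 0.0077]
orientation: [[0.254, 0.967, -0.0], [0.967, -0.254, -0.0], [-0.0, 0.0, -1.0]]
force: [-1.8, -0.6, 5.6]
width: 0.0118
grasp_force: 59.0
```

```bash
python3 -m jog '[[[0,0,-0.003,0,1],[0,0,-0.01,0,1],[0,0,-0.02,0,1],[0,0,-0.03,0,1],[0,0,-0.03,0,1],[0,0,-0.02,0,1],[0,0,0,0,1],[0,0,0,0,1]]]'
python3 - <<'E'
from h import *
from station import imaging
go(.5295,.208,.12,176.3)
s=imaging.snapshot('scene')
cv2.imwrite('pics/c8.png',cv2.resize(s['image'][160:260,180:300,::-1],None,fx=5,fy=5))
E
```

```text
time: 37.7
tcp_pos: [0.4684, -0.1209, 0.1206]
orientation: [[0.254, 0.967, 0.0], [0.967, -0.254, -0.001], [-0.001, 0.001, -1.0]]
force: [-0.4, -1.1, -1.4]
width: 0.0116
grasp_force: 58.2
t 37.7 yaw 75.3 shift now-frame [ 0.3336 -0.0245  0.0004] in turned frame [ 0.0397 -0.3321  0.0006] spin 1.378 w 0.012 F [-0.4 -1.1 -1.4] j7 -14
```

View pics/c8.png

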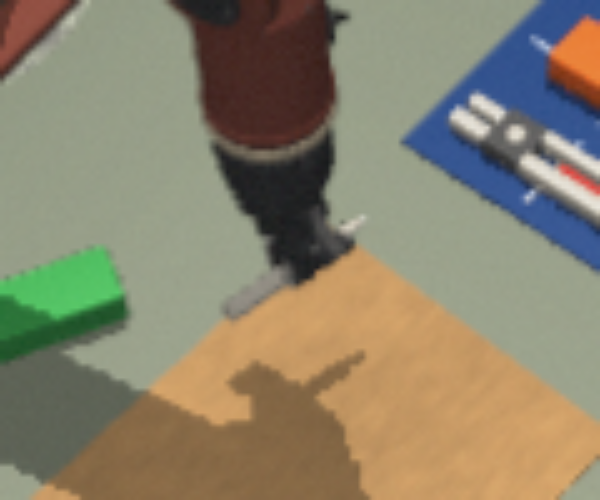

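The punch is held level, at about crop (295,270). Carrying it over the block.

```bash
python3 -m jog '[[[0.02,-0.0015,0,0,1],[0.035,-0.0026,0,0,1],[0.035,-0.0026,0,0,1],[0.035,-0.0026,0,0,1],[0.035,-0.0026,0,0,1],[0.035,-0.0026,0,0,1],[0.035,-0.0026,0,0,1],[0.035,-0.0026,0,0,1],[0.035,-0.0026,0,0,1],[0.034,-0.0026,0,0,1]]]'
python3 -m jog '[[[0,0,0,-0.147,1],[0,0,0,-0.147,1],[0,0,0,-0.147,1],[0,0,0,-0.147,1],[0,0,0,-0.147,1],[0,0,0,-0.147,1],[0,0,0,-0.147,1],[0,0,0,-0.147,1],[0,0,0,-0.147,1],[0,0,0,-0.147,1]]]'
python3 -m jog '[[[0,0,0,-0.147,1],[0,0,0.025,-0.147,1],[0,0,0.015,0,1],[0,0,0,0,1],[0,0,0,0,1],[0,0,0,0,1]]]'
python3 - <<'E'
from h import *
from station import imaging
go(.5295,.208,.041,176.3)
s=imaging.snapshot('scene')
cv2.imwrite('pics/c9.png',cv2.resize(s['image'][130:230,240:360,::-1],None,fx=5,fy=5))
E
```

```text
time: 38.75
tcp_pos: [0.5285, 0.21, 0.1189]
orientation: [[0.254, 0.967, -0.002], [0.967, -0.254, -0.0], [-0.001, -0.002, -1.0]]
force: [0.3, -0.8, -0.1]
width: 0.0118
grasp_force: 58.2
time: 39.75
tcp_pos: [0.5284, 0.2086, 0.1189]
orientation: [[-0.939, 0.344, -0.002], [0.344, 0.939, 0.0], [0.002, -0.001, -1.0]]
force: [0.1, 0.0, -1.1]
width: 0.012
grasp_force: 58.3
time: 40.35
tcp_pos: [0.5294, 0.2091, 0.0811]
orientation: [[-0.998, 0.065, 0.001], [0.065, 0.998, 0.0], [-0.001, 0.001, -1.0]]
force: [0.3, 0.3, -0.3]
width: 0.0116
grasp_force: 58.3
t 40.4 yaw 176.3 shift now-frame [-0.0001 -0.0012  0.0401] in turned frame [-0.0002 -0.0011  0.0401] spin -0.001 w 0.012 F [ 0.3  0.3 -0.3] j7 32
```

View pics/c9.png

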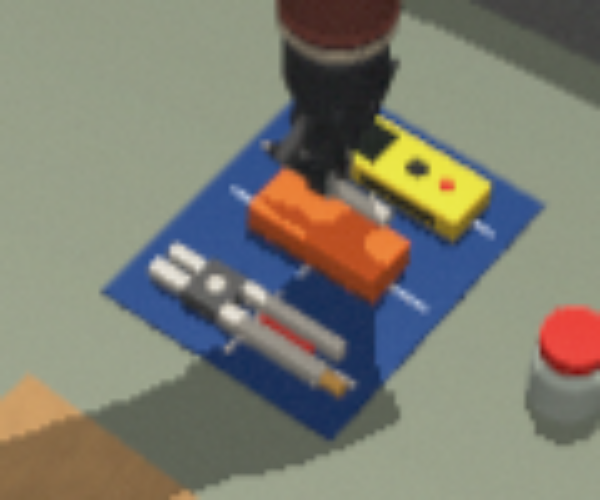

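The punch is above and parallel to the block, at crop (355,195). Lowering it gently.

```bash
python3 -m jog '[[[0,-0.001,0.02,0,1],[0,0,0.012,0,1],[0,0,0.004,0,1],[0,0,0.002,0,1],[0,0,0,0,1],[0,0,0,0,1],[0,0,0,0,1]]]'; python3 -m jog '[[[0,0,0.001,0,1],[0,0,0.001,0,1],[0,0,0,0,1]]]';python3 -m jog '[[[0,0,0.0007,0,1],[0,0,0,0,1]]]'
```

```text
time: 41.1
tcp_pos: [0.5293, 0.2079, 0.0428]
orientation: [[-0.998, 0.063, 0.001], [0.063, 0.998, 0.0], [-0.001, 0.0, -1.0]]
force: [1.2, -0.2, -1.7]
width: 0.0119
grasp_force: 58.3
time: 41.4
tcp_pos: [0.5291, 0.2077, 0.0404]
orientation: [[-0.998, 0.063, -0.0], [0.063, 0.998, -0.0], [0.0, -0.0, -1.0]]
force: [0.3, 0.6, -1.2]
width: 0.0118
grasp_force: 58.3
time: 41.6
tcp_pos: [0.5292, 0.2078, 0.0398]
orientation: [[-0.998, 0.063, 0.0], [0.063, 0.998, -0.0], [-0.0, 0.0, -1.0]]
force: [-0.3, -0.9, 0.9]
width: 0.0118
grasp_force: 58.5
```

Touching. Next I open slowly, rise, back away and check.

```bash
python3 -m jog '[[[0,0,0.0002,0,1],[0,0,0,0,0.6],[0,0,0,0,0.4],[0,0,0,0,0.3],[0,0,0,0,0.3],[0,0,-0.005,0,0.3],[0,0,-0.02,0,0.3],[0,0,-0.035,0,0.3],[0,0,-0.04,0,0.3],[0,0,-0.03,0,0.3]]]'
python3 -m jog '[[[0,-0.04,0,0,0.3],[0,-0.04,0,0,0.3],[0,-0.04,0,0,0.3],[0,-0.04,0,0,0.3],[0,-0.04,0,0,0.3],[0,-0.04,0,0,0.3],[0,-0.04,0,0,0.3],[0,0,0,0,0.3],[0,0,0,0,0.3]]]'
python3 - <<'E'
from h import *
from station import imaging
np.set_printoptions(precision=4,suppress=True)
c={};S={}
for n,(r0,r1,c0,c1) in {'top':(172,258,160,265),'scene':(142,218,258,352)}.items():
    s=S[n]=imaging.snapshot(n);h=hsv(s);box=np.zeros(h.shape[:2],bool);box[r0:r1,c0:c1]=1
    cl=lambda m:cv2.morphologyEx((m&box).astype(np.uint8),cv2.MORPH_CLOSE,np.ones((9,9)))>0
    o=max(comps(cl((h[...,0]<16)&(h[...,1]>150)&(h[...,2]>120)),20),key=lambda q:q.sum())
    k=lambda z,m:rect(onplane(s,np.argwhere(m)[:,::-1],z))
    if n=='top':
        print("block",k(.035,o))
        print("stud",k(.029,max(comps(cl((h[...,0]>22)&(h[...,0]<36)&(h[...,1]>130)),20),key=lambda q:q.sum())))
    p=max(comps(o&(h[...,1]<90),8),key=lambda q:q.sum());print(n,"punch",p.sum(),k(.043,p))
    print(np.percentile(depthpts(s,p)[:,2],[5,50,95]))
a=cv2.resize(S['top']['image'][165:265,155:275],(600,500));cv2.imwrite('pics/c10.png',a[:,:,::-1])
E
```

```text
time: 42.6
tcp_pos: [0.5292, 0.2085, 0.1721]
orientation: [[-0.998, 0.063, 0.001], [0.063, 0.998, 0.001], [-0.001, 0.001, -1.0]]
force: [0.7, 0.0, -0.4]
width: 0.0298
grasp_force: 0.0
time: 43.5
tcp_pos: [0.5113, -0.0725, 0.1697]
orientation: [[-0.998, 0.066, 0.0], [0.066, 0.998, 0.0], [-0.0, 0.0, -1.0]]
force: [-0.1, 1.3, 0.1]
width: 0.0298
grasp_force: 0.0
block [ 0.5298  0.2078  0.1171  0.0497 -3.8745]
stud [ 0.5351  0.2964  0.1478  0.0529 -3.4866]
top punch 154 [ 0.5284  0.2076  0.1103  0.0139 -3.7239]
[0.0421 0.0483 0.0534]
scene punch 90 [ 0.5314  0.2102  0.106   0.0155 -3.0178]
[0.0381 0.0483 0.0559]
```

View pics/c10.png

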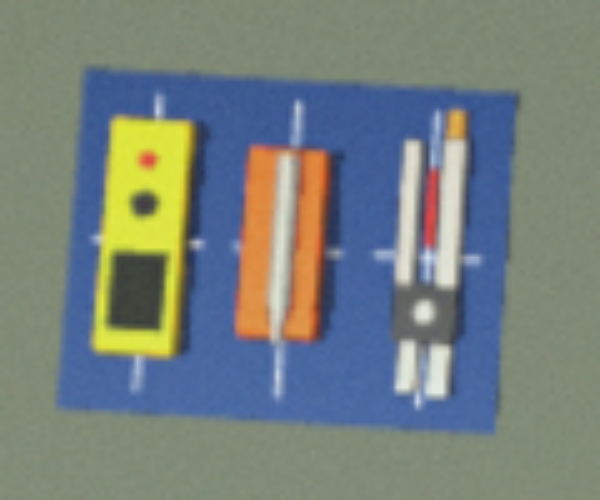

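The crop shows everything on the mat. The punch (283,245) lies along the middle of the block, and stud finder, block and pliers are centred on their crosses at (145,238), (283,245) and (428,255). Handing in.

```bash
python3 -c "
from station import arm
print(arm.close_job())"
```

```text
the job is handed in; nothing more can be done
None
```

The job is handed in at about 43 s: stud finder, block and pliers lie on their crosses with the punch along the top of the block; my first punch grasp closed on top of it (35 N peak) and I re-gripped, and no pass/fail result came back.

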